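# Square and centre a mounted lens under a frame light and lock it

## Task

The lens in its long rectangular mount lies askew on the inspection stage: tap it gently from its left and right sides in turn until it lies square with the printed outline and midway inside it, keeping it flat, touching it only from those two sides and not hitting the frame light above. Only when it lies right and you have let go of it, throw the red lever beside the stage fully over to the far side to lock it. Leave everything else on the bench where it stands.

Things in the scene. Friction and masses are not known exactly. Their poses are not given: they have to be found in the camera images.
- stage: white fixed stage: plate 300 (x) x 240 (y) mm, its top 30 mm above the bench. Origin on the bench under the plate's centre; x away from its front, y left, z up. A grey control box stands on its front edge (x -144 to -112, y -30 to 30 mm, top 77 mm above the bench with its fixed dial), a column (18 mm thick, to 205 mm above the bench) at x +130 mm carries the frame light
- mark (a point): centre of the printed dark blue outline (rectangle 170 mm along x, 106 mm along y, 2 mm lines, four short ticks outside) on the stage's top, 30 mm above the bench, at the stage's x = y = 0; axes like the stage's
- frame_light: grey level rectangular frame light fixed to the stage above the mark: outer 192 (x) x 150 (y), opening 156 x 114 mm, underside 174 and upper side 190 mm above the bench. It bars a vertical gripper from the mount: reach in under it from the side with the tool tilted about 40 degrees, fingers pointing down and in towards the mount. Origin at the frame's centre, axes like the stage's
- optic: loose round blue lens in a black rectangular mount, 150 (own x) x 94 (own y) x 24 mm, 0.3 kg. Origin at the centre of its underside. It starts turned 0.16 to 0.27 rad anticlockwise, far end to the left, its centre 6 mm right to 2 mm left of the mark. It slides with friction and stops when the push stops; pushed 55 mm from its middle it also turns 0.1 rad per 14 mm that its centre shifts
- hold_base: low grey block (70 x 50 x 25 mm) of the lock lever, fixed on the bench to the front left of the stage, turned as the stage is. Origin at the centre of its underside, x away from the front
- hold_tip (a point): centre of the red ball (26 mm diameter) at the end of the lock lever, 60 mm from its hinge and about 75 mm above the bench
- hold_pivot (a point): point on the hinge axis of the lock lever, 22 mm above the bench; the axis is the stage's y axis
- hold (a joint): angle of the lock lever: 0 leaning towards the front (off), 1.0 rad fully over to the far side (locked). It stays where it is left; a light push (about 1 N) on the ball along the block's +x throws it
- beaker: clear beaker, 66 mm across, 82 mm tall, bystander; origin at the centre of its underside
- dropper: white dropper bottle, 51 mm across, 143 mm tall, bystander; origin at the centre of its underside
- dish: lidded petri dish, 69 mm across, 15 mm tall, bystander; origin at the centre of its underside
- red_bottle: small bottle with a red cap, 43 mm across, 77 mm tall, bystander; origin at the centre of its underside
- flask: clear conical flask, 64 mm across, 107 mm tall, bystander; origin at the centre of its underside
Mind the look-alikes: they are no part of the job. There is more than one size of the optic; the one meant has the size given above.

How it is judged:
By the outcome, as a careful person would: the job done as asked, in the order asked, and still so for the second after the job is handed in, with the robot touching nothing.
It also fails if it takes over 72 s, if anything falls off the work surface, if the arm or the gripper's body presses on something with over 40 N, if the wrist force passes 120 N, or if a joint passes its speed limit or range.

## Robot

A 7-joint arm with a two-finger parallel gripper is mounted at the origin on a cart in front of the work surface, level with it; the furniture and walls round the work are solid. World frame = base frame: x ahead of the robot, y to its left, z up, the work surface at z = 0. Lengths are in mm, angles in rad, forces in N, time in s.
With the tool pointing down it reaches from about 425 to 875 mm from the base axis. Payload 4.7 kg.
Tool frame: the origin (TCP) lies on the front face of the gripper's body, between the roots of the fingers; the fingertips stand r.tip_reach ahead of it and the grasp point (between the pads) lies 54 mm ahead of it (r.tip_reach is the distance from the TCP to the fingertips, in mm); z points along the fingers, y is the line along which they close (so a half turn about z gives the same grasp; the last joint's range is limited). The gripper opens to 85 mm and grips with 20 to 120 N. Pads are 22 mm wide; open, the fingers measure 114 mm over their backs; the gripper's body (76 mm by 85 mm) begins 54 mm behind the grasp point. The pads swing forward as they close: fully open they stand 13 mm farther back than shut.
Start: joints at [1.282, 0.321, -0.07, 1.45, 0.023, 1.371, -0.057], TCP at [193.807, -620.448, 303.949] pointing down, gripper open.
Joint ranges: [-2.86, 2.86], [-0.3, 2.09], [-1.38, 1.24], [0.06, 2.45], [-1.56, 4.7], [0.09, 2.05], [-2.69, 2.69]. Speed limits (rad/s): [2.57, 2.57, 3.14, 3.14, 3.14, 3.14, 3.14].

## Interface

Orientations are given as a rotation vector (axis times angle).
In Python, from bench import status, grab_frame, camera_params, job, r gives the robot as it stands.
- The arm moves only by the shell command python3 -m crank 'ROWS' [OPENING]. ROWS is JSON, one flat list of numbers, 6 for each row, row after row: the shift along the tool's x, y, z in mm, then the turn, a rotation vector about the tool's x, y, z in degrees. A call has 1 to 8 rows; each row shifts and turns the commanded pose from where the row before left it, along the tool's axes as they then stand; what a row does not reach is not made up. A row lasts 1/8 s, in which the tool goes at most 62.5 mm and 10.7 degrees, less where a joint would pass 70% of its speed; a pose out of reach is approached as far as the arm can. A call with a gripper value outside its range is refused whole. OPENING is the opening, from 0 (shut) to 1 (fully open), set as the call begins (- or left out, the last holds). The fingers move at their own pace and stop on an object; the grip force is fixed at half the most. Time passes only in rows, so rows that do not move let the fingers close. It gives the time, the measured TCP pose, the force, the opening and the grip force at its end, in the units of the state.
- status.observe(): the state, without advancing time (a new reading comes with each control period).
- grab_frame(name): name is "scene" or "side" or "wrist"; returns the picture (420x560x3 uint8, blue, green, red); there is no depth.
- camera_params(name): a dict with "fx", "fy", "cx", "cy" (pixels), "k1" (the pictures are not rectified: a ray, as slopes to the right and down, at radius r is drawn at 1 + k1 r^2 times it, then the intrinsics apply), "rvec" (rotation vector, rad) and "tvec" (3), from world to camera coordinates, as OpenCV has them. Camera axes: x right, y down, z forward; pixel columns grow to the right and rows downward; lengths in mm; the calibration is good to about 2 mm. A picture is of the moment at which its call begins: read the wrist's pose just before it. camera_params takes no time and is no camera call; for the wrist camera it gives the pose at the moment of the call.
- job.hand_in(): hands the job in; it is judged then, once.
The state is a dict: "time": time; "q": joint angles; "joint_velocities": joint speeds; "effort": joint torques, N m; "tool_pos": TCP position; "tcp_rot": TCP orientation; "ft_force": force on the tool from outside, world axes, zero at the start; "moment": the same for the moment, N m; "gripper_width": finger opening in mm; "finger_force": force on a finger pad.
Only numpy, scipy, OpenCV 4.12 (cv2) and the standard library are available. Lean on these libraries where they do the work, as an engineer would, in place of code of your own. Each camera call takes 0.05 s, during which the arm holds its last target. There are 200 camera calls.

## Working session

There is one attempt and no reset: what is moved stays moved. The work goes in short steps, Python scripts to look and compute and a shell command to move; the robot and the scene stay as the last step left them, time stands still between calls to the robot, and variables do not carry over. Pictures are saved under pics/ and viewed, at most 10 in all, crops included, and the job is handed in when it is done.

```bash
ls; mkdir -p pics; python3 - <<'E'
from bench import status, grab_frame, camera_params, job, r
import cv2
print(status.observe(), r.tip_reach)
for n in ("scene","side"):
    print(n,camera_params(n)); cv2.imwrite(f"pics/{n}0.png",grab_frame(n))
print(camera_params("wrist"))
E
```

```text
pics
{'time': 0.0, 'q': array([ 1.28207671,  0.32182041, -0.07009329,  1.45168336,  0.02258325,
        1.37076805, -0.05689816]), 'joint_velocities': array([ 0.00015321,  0.00014082,  0.00075456, -0.00041594,  0.00157967,
        0.001178  ,  0.00091246]), 'effort': array([-1.74774141e-04, -4.93580496e+01, -3.82679086e-01, -3.14330077e+01,
        1.27592526e-02,  1.13515416e-02, -3.72691233e-06]), 'tool_pos': array([ 193.69010564, -620.05738208,  302.82090166]), 'tcp_rot': array([-3.10380623e+00, -4.73630455e-01,  5.69135781e-04]), 'ft_force': array([-0.62235168, -0.54930598,  0.41758139]), 'moment': array([-0.01101786, -0.01262687,  0.01853829]), 'finger_force': 0.0, 'gripper_width': 85.5664075243551} 72.6
scene {'fx': 543.634785638073, 'fy': 543.634785638073, 'cx': 279.01204091070014, 'cy': 211.32364848429873, 'k1': 0.06504735882753089, 'rvec': array([ 1.23237937, -2.21706791,  1.03297821]), 'tvec': array([ 287.99149239,  371.79871424, 1251.93766967])}
side {'fx': 472.64545987704696, 'fy': 472.64545987704696, 'cx': 279.3433781323908, 'cy': 204.1899500318523, 'k1': -0.005769746403616425, 'rvec': array([ 2.12194753, -0.49640422,  0.24584018]), 'tvec': array([-472.27292571,  245.17414543, 1522.1545587 ])}
{'fx': 345.4564964130457, 'fy': 345.4564964130457, 'cx': 281.0455054084947, 'cy': 213.43058915708457, 'k1': -0.05701919154675267, 'rvec': array([-2.34971146,  1.72703842,  0.23713249]), 'tvec': array([-648.89584397,  -34.47396279,  379.65230893])}
```

View pics/scene0.png

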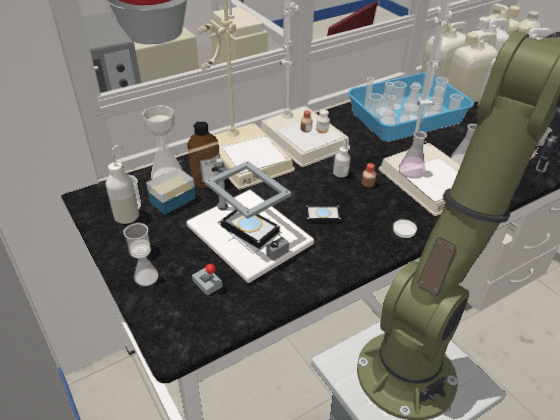

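View pics/side0.png

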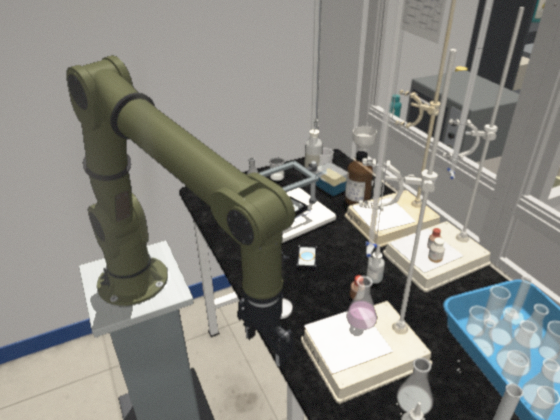

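The scene view shows the stage near (250,235), with the frame light over it at (250,188). There are two lens candidates: a black-framed one on the stage at (250,224), and a smaller card-like one on the bench at (323,213). The one on the stage, inside the outline, fits the description. The lever ball is at (210,268). I'll confirm in an enlarged crop.

```bash
python3 - <<'E'
import cv2
a=cv2.imread("pics/scene0.png")[155:299,175:350]
cv2.imwrite("pics/crop0.png",cv2.resize(a,None,fx=4,fy=4,interpolation=cv2.INTER_CUBIC))
E
```

```text
(no output)
```

View pics/crop0.png

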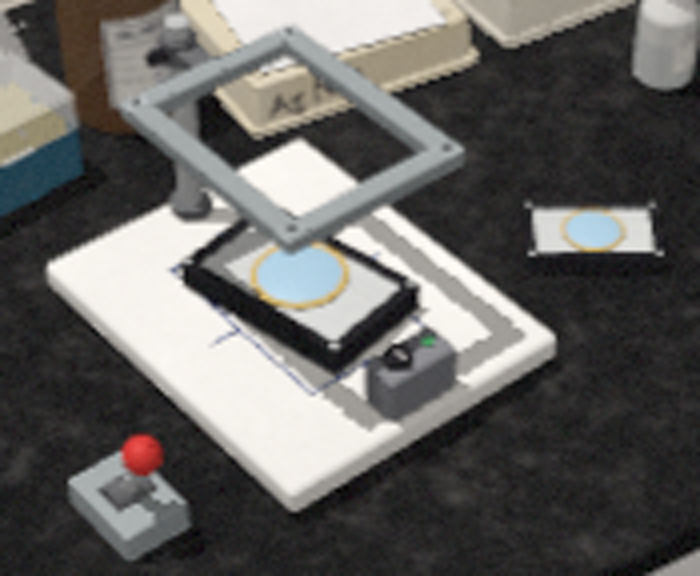

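The crop confirms it: the mount on the stage has its far end turned left and fills most of the outline. The one at crop (592,235) is smaller and lies on the bench, so it's a decoy. Stage corners are at crop (48,268), (293,497), (555,338) and (300,140), and the ball is at (142,455).

```bash
cat > h.py <<'E'
import numpy as np, cv2
from scipy.optimize import least_squares
from scipy.spatial.transform import Rotation as R
from bench import status, grab_frame, camera_params, job, r
def proj(P,c):
    X=R.from_rotvec(c["rvec"]).apply(np.atleast_2d(P))+c["tvec"]
    s=X[:,:2]/X[:,2:]; s=s*(1+c["k1"]*(s**2).sum(1))[:,None]
    return s*[c["fx"],c["fy"]]+[c["cx"],c["cy"]]
def ray(uv,c,z):
    s0=(np.asarray(uv,float)-[c["cx"],c["cy"]])/[c["fx"],c["fy"]]; s=s0.copy()
    for _ in range(20): s=s0/(1+c["k1"]*(s@s))
    Rm=R.from_rotvec(c["rvec"]); o=-Rm.inv().apply(c["tvec"]); d=Rm.inv().apply([*s,1])
    return o+d*(z-o[2])/d[2]
def place(L,p):  # local (n,3), p=x,y,yaw
    c,s=np.cos(p[2]),np.sin(p[2]); L=np.atleast_2d(np.array(L,float))
    return np.c_[p[0]+c*L[:,0]-s*L[:,1],p[1]+s*L[:,0]+c*L[:,1],L[:,2]]
def fit(L,uv,c,p0):
    f=least_squares(lambda p:(proj(place(L,p),c)-uv).ravel(),p0,x_scale=[10,10,.1],loss="soft_l1"); return f.x,f.fun.reshape(-1,2)
E
python3 - <<'E'
from h import *
c=camera_params("scene"); k=lambda a:np.array(a)/4+[175,155]-0.375
uv=k([(293,497),(555,338),(47,268),(300,140)])
L=[(-150,120,30),(-150,-120,30),(150,120,30),(150,-120,30)]
W=np.array([ray(u,c,30) for u in uv]); print(W.round())
m=W.mean(0); d=W[2]-W[0]
S,e=fit(L,uv,c,[m[0],m[1],np.arctan2(d[1],d[0])]); print("stage",S,e.round(1).tolist())
uo=k([(335,350),(418,290),(185,265)])
O,e=fit([(-75,47,54),(-75,-47,54),(75,47,54)],uo,c,[S[0],S[1],S[2]+.2]); print("optic",O,e.round(1).tolist())
q=O[:2]-S[:2]; cs,sn=np.cos(S[2]),np.sin(S[2]); print("rel",cs*q[0]+sn*q[1],-sn*q[0]+cs*q[1],O[2]-S[2])
print("ball",ray(k([(142,455)])[0],c,75))
ub=k([(68,487),(130,450),(190,512),(132,545)])
print([ray(u,c,25).round().tolist() for u in ub])
print("frame pred", ((proj(place([(96,75,190),(96,-75,190),(-96,75,190),(-96,-75,190)],S),c)-[175,155]+.375)*4).round())
w=camera_params("wrist");print("cam in tool")
s=status.observe();T=R.from_rotvec(s["tcp_rot"]);Rw=R.from_rotvec(w["rvec"]);o=-Rw.inv().apply(w["tvec"])
print(T.inv().apply(o-s["tool_pos"]),(T.inv()*Rw.inv()).as_matrix().round(2),T.as_matrix().round(2))
np.save("S.npy",S)
E
```

```text
[[418. 175.  30.]
 [453. -59.  30.]
 [710. 216.  30.]
 [746. -18.  30.]]
stage [5.82400465e+02 7.81776930e+01 1.43356025e-01] [[-0.1, 0.4], [1.2, 0.0], [-1.2, -0.4], [0.0, -0.4]]
optic [5.82114399e+02 7.39757894e+01 3.03784239e-01] [[-0.1, 1.7], [1.3, -0.5], [-1.1, -0.7]]
rel -0.8834393163554033 -4.117931819703384 0.16042821345377759
ball [463.70348996 258.32828365  75.        ]
[[508.0, 294.0, 25.0], [517.0, 245.0, 25.0], [446.0, 236.0, 25.0], [440.0, 281.0, 25.0]]
frame pred [[117. 103.]
 [291.  23.]
 [290. 244.]
 [467. 150.]]
cam in tool
[ 6.80249608e+01 -1.47979629e-02 -7.07219855e+01] [[-0.   -0.96 -0.27]
 [ 1.    0.   -0.  ]
 [ 0.   -0.27  0.96]] [[ 0.95  0.3  -0.  ]
 [ 0.3  -0.95  0.  ]
 [-0.   -0.   -1.  ]]
```

```bash
cat >> h.py <<'E'
S=np.load("S.npy")
def goal(tip,xdir,tilt_to,reach=None,tilt=40):
    """tip in stage x,y + world z; xdir: stage yaw (deg) of level tool x; tilt_to: +1/-1 fingers pointing to stage +y/-y"""
    t=np.radians(tilt); reach=r.tip_reach if reach is None else reach
    ys=np.array([-np.sin(S[2]),np.cos(S[2]),0])
    xs=np.array([np.cos(S[2]),np.sin(S[2]),0])
    a=np.radians(xdir); x=np.cos(a)*xs+np.sin(a)*ys; z=np.array([0,0,-1.]); M=R.from_matrix(np.c_[x,np.cross(z,x),z])
    M=R.from_rotvec(tilt_to*t*xs)*M
    p=place([tip],S)[0]; return p-reach*M.as_matrix()[:,2],M
def go(tip,xdir,side,cur=None,**k):
    s=status.observe(); p0,M0=(s["tool_pos"],R.from_rotvec(s["tcp_rot"])) if cur is None else cur
    p,M=goal(tip,xdir,side,**k); rv=(M0.inv()*M).as_rotvec(degrees=True)
    print("turn first",rv.round(1),"norm",np.linalg.norm(rv).round(1),"| then shift in new tool axes",M.inv().apply(p-p0).round(1),"| dworld",(p-p0).round(1)); return p,M
def tipnow(reach=None):
    s=status.observe(); M=R.from_rotvec(s["tcp_rot"]).as_matrix(); t=s["tool_pos"]+(r.tip_reach if reach is None else reach)*M[:,2]
    q=t-[S[0],S[1],0]; c,n=np.cos(S[2]),np.sin(S[2])
    print("tip stage",np.round([c*q[0]+n*q[1],-n*q[0]+c*q[1],q[2]],1),"z",M[:,2].round(3),"F",s["ft_force"].round(1),"t",s["time"],"q",s["q"].round(2),"w",s["gripper_width"])
E
python3 - <<'E'
from h import *
c=camera_params("scene")
for n,u in dict(decoy=(323,213),dish=(404,231),red=(369,185),dropper=(341,175),flask=(145,280),dropL=(124,218)).items():
    p=ray(u,c,5); q=p[:2]-S[:2]; cs,sn=np.cos(S[2]),np.sin(S[2]); print(n,p.round(),np.round([cs*q[0]+sn*q[1],-sn*q[0]+cs*q[1]]))
p=go((-55,-120,200),0,1); go((-55,-85,60),0,1,cur=p)
E
```

```text
decoy [ 555. -168.    5.] [ -62. -240.]
dish [ 363. -324.    5.] [-275. -367.]
red [ 591. -379.    5.] [ -56. -454.]
dropper [ 683. -334.    5.] [  41. -422.]
flask [579. 399.   5.] [ 43. 318.]
dropL [851. 359.   5.] [306. 239.]
turn first [39.8  3.2  8.8] norm 40.9 | then shift in new tool axes [ 429.5 -328.8  337.6] | dworld [358.1 525.4 -47.3]
turn first [0. 0. 0.] norm 0.0 | then shift in new tool axes [ -0.   63.2 129.7] | dworld [  -5.    34.6 -140. ]
```

```bash
python3 -m crank '[0,0,0,10,0.8,2.2, 0,0,0,10,0.8,2.2, 0,0,0,10,0.8,2.2, 0,0,0,9.8,0.8,2.2, 36,-27,28,0,0,0, 36,-27,28,0,0,0, 36,-27,28,0,0,0, 36,-27,28,0,0,0]' 0
python3 -m crank '[36,-27,28,0,0,0, 36,-27,28,0,0,0, 36,-27,28,0,0,0, 36,-27,28,0,0,0, 36,-27,28,0,0,0, 36,-27,28,0,0,0, 36,-27,28,0,0,0, 32,-31,28,0,0,0]'
python3 -c "
from h import *
tipnow();go((-55,-120,200),0,1)"
```

```text
time: 1.1
tool_pos: [313.3, -432.9, 272.3]
tcp_rot: [-2.479, -0.174, 0.049]
ft_force: [0.6, -0.2, -0.1]
gripper_width: -0.2
finger_force: 0.0
time: 2.1
tool_pos: [552.2, -86.2, 231.2]
tcp_rot: [-2.48, -0.173, 0.049]
ft_force: [0.2, -0.3, 0.3]
gripper_width: 0.0
finger_force: 0.0
tip stage [ -52.7 -114.1  173.7] z [-0.078  0.605 -0.792] F [ 0.2 -0.3  0.3] t 2.1 q [ 0.83  0.43 -0.56  1.64 -0.37  1.42 -1.04] w 0.01263153301333253
turn first [ 2.4 -0.6 -0. ] norm 2.5 | then shift in new tool axes [ -1.7  -9.3 -24. ] | dworld [-0.4 -8.5 24.4]
```

```bash
python3 - <<'E'
from h import *
tipnow()
c=camera_params("wrist"); cv2.imwrite("pics/w1.png",grab_frame("wrist")); np.save("w1.npy",np.r_[c["rvec"],c["tvec"]])
go((-55,-85,60),0,1)
E
```

```text
tip stage [ -52.7 -114.1  173.7] z [-0.078  0.605 -0.792] F [ 0.2 -0.3  0.3] t 2.1 q [ 0.83  0.43 -0.56  1.64 -0.37  1.42 -1.04] w 0.01263153301333253
turn first [ 2.1 -0.4  0.5] norm 2.2 | then shift in new tool axes [ -4.8  61.2 101.1] | dworld [  -7.3   17.2 -116.8]
```

View pics/w1.png

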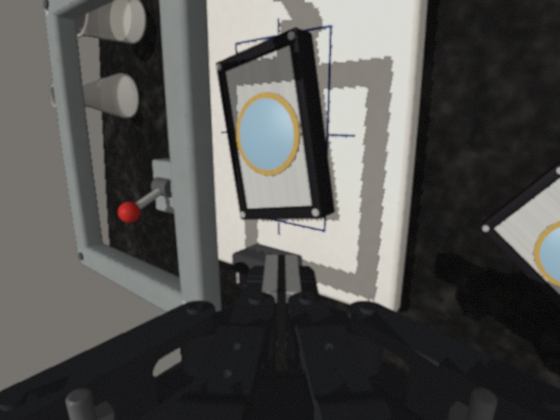

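The wrist view shows the outline corners at (236,43), (331,27) and (325,230). The mount's top corners are at (218,63), (296,31), (320,215) and (241,217), with the far end turned left. The lever ball is at (129,212).

```bash
cat >> h.py <<'E'
def rel(name,out,mt,p0=None):
    """out/mt: dict of (sx,sy)->pixel: outline corners, mount top corners; returns optic rel to mark"""
    c=camera_params("wrist"); v=np.load(name); c["rvec"],c["tvec"]=v[:3],v[3:]
    A,e=fit([(85*i,53*j,30) for i,j in out],np.array(list(out.values())),c,S)
    B,f=fit([(75*i,47*j,54) for i,j in mt],np.array(list(mt.values())),c,S if p0 is None else p0)
    q=B[:2]-A[:2]; cs,sn=np.cos(A[2]),np.sin(A[2])
    print("mark",A.round(3),"vs S",S.round(3),"res",e.round(1).tolist(),f.round(1).tolist()); print("REL",np.round([cs*q[0]+sn*q[1],-sn*q[0]+cs*q[1],B[2]-A[2]],3)); return A
E
python3 - <<'E'
from h import *
A=rel("w1.npy",{(1,1):(236,43),(1,-1):(331,27),(-1,-1):(325,230)},{(1,1):(218,63),(1,-1):(296,31),(-1,-1):(320,215),(-1,1):(241,217)})
np.save("A.npy",A)
E
```

```text
mark [5.85435e+02 7.93010e+01 1.40000e-01] vs S [5.8240e+02 7.8178e+01 1.4300e-01] res [[-0.9, 0.2], [0.5, -1.5], [-0.3, 2.0]] [[-3.3, -0.6], [0.1, -4.1], [0.7, 4.3], [-1.6, 2.6]]
REL [-0.523 -3.107  0.179]
```

```bash
python3 - <<'E'
from h import *
A=np.load("A.npy"); np.save("S.npy",(S+A)/2)
E
python3 - <<'E'
from h import *
tipnow(); g=go((-55,-90,75),0,1); go((-55,-90,40),0,1,cur=g)
g=goal((-55,-90,40),0,1);go((-55,-60,40),0,1,cur=g)
E
```

```text
tip stage [ -51.2 -105.5  175.1] z [-0.081  0.609 -0.789] F [1.3 7.1 1.1] t 2.15 q [ 0.82  0.43 -0.57  1.64 -0.38  1.42 -1.04] w 0.2478389874211365
turn first [ 2.1 -0.3  0.6] norm 2.2 | then shift in new tool axes [-3.4 55.1 86.6] | dworld [  -5.3   12.8 -101.8]
turn first [0. 0. 0.] norm 0.0 | then shift in new tool axes [ 0.  22.5 26.8] | dworld [  0.   0. -35.]
turn first [0. 0. 0.] norm 0.0 | then shift in new tool axes [  0.  -23.   19.3] | dworld [-4.2 29.7  0. ]
```

```bash
python3 -m crank '[0,0,0,2.1,-0.3,0.6, -1,16,22,0,0,0, -1,16,22,0,0,0, -1,14,22,0,0,0, 0,9,20,0,0,0, 0,0,0,0,0,0]'
python3 -c "
from h import *
tipnow(); g=go((-55,-90,75),0,1); go((-55,-90,40),0,1)"
```

```text
time: 2.9
tool_pos: [545.1, -76.6, 128.7]
tcp_rot: [-2.443, -0.157, 0.066]
ft_force: [0.1, 0.0, 0.8]
gripper_width: -0.2
finger_force: 0.0
tip stage [ -60.3 -101.8   72.9] z [-0.089  0.634 -0.768] F [0.1 0.  0.8] t 2.9 q [ 0.81  0.56 -0.54  1.72 -0.36  1.27 -0.98] w -0.22164272371155622
turn first [ 0.2 -0.1 -0.7] norm 0.8 | then shift in new tool axes [  5.4 -10.1   6. ] | dworld [ 3.7 12.2  1.9]
turn first [ 0.2 -0.1 -0.7] norm 0.8 | then shift in new tool axes [ 5.4 12.4 32.8] | dworld [  3.7  12.2 -33.1]
```

```bash
python3 -m crank '[2,4,11,0,0,-0.7, 2,4,11,0,0,0, 1,4,10,0,0,0, 0,0,0,0,0,0]'
python3 -c "
from h import *
tipnow(); go((-55,-60,40),0,1);go((-55,-47,40),0,1)"
```

```text
time: 3.4
tool_pos: [549.6, -62.9, 97.5]
tcp_rot: [-2.442, -0.176, 0.059]
ft_force: [0.5, 0.2, 0.3]
gripper_width: 0.4
finger_force: 0.0
tip stage [-53.8 -88.9  41.7] z [-0.088  0.633 -0.769] F [0.5 0.2 0.3] t 3.4 q [ 0.79  0.6  -0.54  1.74 -0.35  1.21 -0.96] w 0.3716166925958486
turn first [ 0.2 -0.1  0.2] norm 0.3 | then shift in new tool axes [ -1.  -20.7  19.9] | dworld [-5.1 28.2 -1.9]
turn first [ 0.2 -0.1  0.2] norm 0.3 | then shift in new tool axes [ -1.  -30.7  28.3] | dworld [-6.9 41.1 -1.9]
```

Advance slowly: each row moves about 4 mm along +y (≈ -3.1, +2.8).

```bash
python3 -m crank '[0,-3.5,4,0,0,0, 0,-4.5,4,0,0,0, 0,-4,3.5,0,0,0, 0,-3,2.6,0,0,0, 0,-3,2.6,0,0,0, 0,-3,2.6,0,0,0, 0,0,0,0,0,0]'
python3 -c "
from h import *
tipnow()"
```

```text
time: 4.28
tool_pos: [545.9, -35.3, 96.8]
tcp_rot: [-2.443, -0.176, 0.057]
ft_force: [-0.9, -0.7, 0.1]
gripper_width: -0.1
finger_force: 0.6
tip stage [-53.5 -61.1  41. ] z [-0.087  0.633 -0.77 ] F [-0.9 -0.7  0.1] t 4.275 q [ 0.77  0.58 -0.56  1.77 -0.37  1.17 -0.98] w -0.13648651164918202
```

```bash
python3 -m crank '[0,-1.8,1.5,0,0,0, 0,-1.8,1.5,0,0,0, 0,-1.8,1.5,0,0,0, 0,-1.8,1.5,0,0,0, 0,-1.8,1.5,0,0,0, 0,-1.8,1.5,0,0,0]'
python3 - <<'E'
from h import *
tipnow()
c=camera_params("wrist"); cv2.imwrite("pics/w2.png",grab_frame("wrist")); np.save("w2.npy",np.r_[c["rvec"],c["tvec"]])
E
```

```text
time: 5.03
tool_pos: [544.1, -21.2, 96.9]
tcp_rot: [-2.443, -0.176, 0.057]
ft_force: [-0.6, -2.3, -0.4]
gripper_width: -0.2
finger_force: 0.9
tip stage [-53.3 -46.9  41. ] z [-0.087  0.633 -0.769] F [-0.6 -2.3 -0.4] t 5.025 q [ 0.76  0.57 -0.57  1.79 -0.38  1.15 -0.99] w -0.2331400536236776
```

View pics/w2.png

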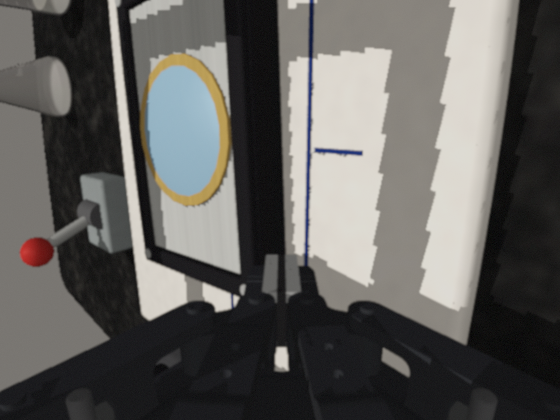

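The fingertip touches the mount's near right side at (282,265). The mount's bottom right edge runs from (279,60) to (283,225), and the outline's right line from (311,60) to (308,250).

```bash
python3 - <<'E'
from h import *
c=camera_params("wrist"); v=np.load("w2.npy"); c["rvec"],c["tvec"]=v[:3],v[3:]
def st(u,z):
    q=ray(u,c,z)-[S[0],S[1],0]; a,b=np.cos(S[2]),np.sin(S[2]); return np.round([a*q[0]+b*q[1],-a*0-b*q[0]+a*q[1]],1)
for u,z in [((279,60),30),((283,225),30),((311,60),30),((308,250),30),((338,152),30),((226,30),54),((241,265),54),((145,255),54),((242,291),54),((233,303),30)]: print(u,z,st(u,z))
E
```

```text
(279, 60) 30 [ 39.2 -35.4]
(283, 225) 30 [-34.4 -38.1]
(311, 60) 30 [ 37.6 -52.2]
(308, 250) 30 [-43.4 -53. ]
(338, 152) 30 [  1.8 -66.4]
(226, 30) 54 [ 48.  -28.8]
(241, 265) 54 [-48.3 -33.8]
(145, 255) 54 [-66.3  52. ]
(242, 291) 54 [-61.  -33.9]
(233, 303) 30 [-90.1  -0.4]
```

```bash
python3 -m crank '[0,4,-3,0,0,0, 0,4,-10,0,0,0, 0,0,-45,0,0,0, 0,0,-55,0,0,0, 0,0,-55,0,0,0, 0,0,-55,0,0,0, 0,0,-30,0,0,0, 0,0,0,-8,0,0]' 1
python3 -m crank '[0,0,0,-10.4,0,0, 0,0,0,-10.4,0,0, 0,0,0,-10.4,0,0, 0,0,0,0,0,-10, 0,0,0,0,0,-10, 0,0,0,0,0,-10, 0,0,0,0,0,-10, 0,0,0,0,0,-10]'
python3 -m crank '[0,0,0,0,0,-10, 0,0,0,0,0,-10, 0,0,0,0,0,-10, 0,0,0,0,0,-10, 0,0,0,0,0,0]'
python3 -c "
from h import *
k=dict(reach=60)
tipnow(60); g=go((0,0,260),90,0,**k); g=go((0,170,230),90,-1,cur=g,**k);g=go((0,90,80),90,-1,cur=g,**k)"
```

```text
time: 6.08
tool_pos: [567.2, -192.9, 286.8]
tcp_rot: [-2.587, -0.177, 0.042]
ft_force: [1.1, 0.2, -1.0]
gripper_width: 85.6
finger_force: 0.0
time: 7.08
tool_pos: [566.9, -187.7, 287.0]
tcp_rot: [-2.736, -1.53, -0.013]
ft_force: [0.2, 0.3, -0.4]
gripper_width: 85.3
finger_force: 0.0
time: 7.7
tool_pos: [566.9, -187.8, 286.9]
tcp_rot: [-2.059, -2.368, -0.016]
ft_force: [-0.0, -0.9, 0.7]
gripper_width: 85.0
finger_force: 0.0
tip stage [ -54.2 -260.9  226.9] z [ 0.004  0.01  -1.   ] F [-0.  -0.9  0.7] t 7.7 q [ 0.84  0.28 -0.67  1.59  0.17  1.33  0.29] w 85.0485084906178
turn first [ 0.3 -0.5 -0.1] norm 0.6 | then shift in new tool axes [261.5  54.5 -33.1] | dworld [ 17.  266.6  33.1]
turn first [ -0. -40.   0.] norm 40.0 | then shift in new tool axes [ 188.1    0.  -100.3] | dworld [-29.5 206.5 -44. ]
turn first [0. 0. 0.] norm 0.0 | then shift in new tool axes [ 35.1  -0.  166.3] | dworld [  11.3  -79.2 -150. ]
```

```bash
python3 -m crank '[20,4,-35,0,0,0, 58,6,0,0,0,0, 58,6,0,0,0,0, 58,7,0,0,0,0, 58,7,0,0,0,0, 58,7,0,0,0,0, 58,7,0,0,0,0, 58,7,0,0,0,0]'
python3 -m crank '[45,3,20,0,0,0, 0,0,20,0,-10,0, 0,0,0,0,-10,0, 0,0,0,0,-10,0, 0,0,0,0,-10,0, 0,0,0,0,0,0]'
python3 - <<'E'
from h import *
k=dict(reach=60)
tipnow(60); g=go((0,90,80),90,-1,**k)
E
```

```text
time: 8.7
tool_pos: [556.9, 242.4, 325.9]
tcp_rot: [-2.062, -2.366, -0.015]
ft_force: [0.4, 0.2, 0.6]
gripper_width: 85.3
finger_force: 0.0
time: 9.45
tool_pos: [552.0, 289.1, 283.4]
tcp_rot: [1.672, 1.932, -0.597]
ft_force: [0.1, -0.1, -0.2]
gripper_width: 85.3
finger_force: 0.0
tip stage [ -1.7 174.7 237.1] z [ 0.093 -0.628 -0.772] F [ 0.1 -0.1 -0.2] t 9.45 q [-0.29  0.58 -0.7   1.38  0.82  1.84 -0.86] w 85.31561762701254
turn first [ 0.2 -0.6  0.1] norm 0.6 | then shift in new tool axes [ 36.7   1.9 174.8] | dworld [  13.8  -83.1 -157.5]
```

```bash
python3 -m crank '[9,0.5,43,0,-0.6,0, 9,0.5,44,0,0,0, 9,0.5,44,0,0,0, 9,0.4,43,0,0,0, 0,0,0,0,0,0]'
python3 - <<'E'
from h import *
tipnow(60); g=go((0,90,45),90,-1,reach=60)
c=camera_params("wrist"); cv2.imwrite("pics/w3.png",grab_frame("wrist")); np.save("w3.npy",np.r_[c["rvec"],c["tvec"]])
E
```

```text
time: 10.07
tool_pos: [568.3, 199.0, 127.7]
tcp_rot: [1.675, 1.916, -0.61]
ft_force: [0.2, 0.2, 1.6]
gripper_width: 85.3
finger_force: 0.0
tip stage [ 1.4 82.5 81.8] z [ 0.088 -0.639 -0.764] F [0.2 0.2 1.6] t 10.075 q [-0.17  0.66 -0.64  1.62  0.9   1.57 -0.95] w 85.34074778097335
turn first [-0.2  0.2 -0.4] norm 0.5 | then shift in new tool axes [29.2 -1.5 23.4] | dworld [ -2.6   7.1 -36.7]
```

View pics/w3.png

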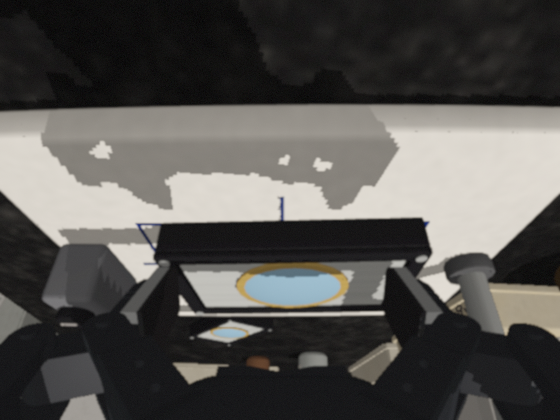

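The wrist view from the left shows the mount's left bottom edge from (162,223) to (427,219), about on the outline's left line (138,224)–(428,222). The open fingers stand at (155,290) and (408,290), clear of it.

```bash
python3 -m crank '[9,-0.5,8,0,0,-0.4, 9,-0.5,8,0,0,0, 8,-0.5,7,0,0,0, 0,0,0,0,0,0]'
python3 - <<'E'
from h import *
tipnow(60); go((0,85,42),90,-1,reach=60); go((0,65,42),90,-1,reach=60)
E
```

```text
time: 10.62
tool_pos: [565.4, 208.6, 93.8]
tcp_rot: [1.661, 1.928, -0.608]
ft_force: [-0.1, -0.2, -0.1]
gripper_width: 85.5
finger_force: 0.0
tip stage [ 0.3 92.5 48. ] z [ 0.094 -0.638 -0.765] F [-0.1 -0.2 -0.1] t 10.625 q [-0.2   0.7  -0.63  1.63  0.92  1.54 -0.99] w 85.47431078434407
turn first [0.2 0.1 0.3] norm 0.4 | then shift in new tool axes [-2.  -0.1  9.4] | dworld [ 1.  -7.5 -5.9]
turn first [0.2 0.1 0.3] norm 0.4 | then shift in new tool axes [-17.4  -0.1  22.2] | dworld [  3.8 -27.3  -5.9]
```

```bash
python3 -m crank '[-3,0,7,0,0,0, -4,0,5,0,0,0, -4,0,4,0,0,0, -3,0,3,0,0,0, 0,0,0,0,0,0]'
python3 - <<'E'
from h import *
tipnow(60); go((0,56,42),90,-1,reach=60)
E
```

```text
time: 11.25
tool_pos: [569.7, 184.9, 89.6]
tcp_rot: [1.663, 1.926, -0.606]
ft_force: [-0.5, -1.0, 0.3]
gripper_width: 85.0
finger_force: 0.0
tip stage [ 1.1 68.4 43.8] z [ 0.095 -0.637 -0.765] F [-0.5 -1.   0.3] t 11.25 q [-0.16  0.69 -0.63  1.65  0.93  1.51 -0.98] w 85.00615211162601
turn first [0.2 0.1 0.2] norm 0.3 | then shift in new tool axes [-8.5 -0.9  9.3] | dworld [  0.9 -12.5  -1.7]
```

```bash
python3 -m crank '[-1.7,0,1.5,0,0,0, -1.7,0,1.5,0,0,0, -1.7,0,1.4,0,0,0, -1.7,0,1.4,0,0,0, -1.6,0,1.4,0,0,0, 0,0,0,0,0,0]'
python3 - <<'E'
from h import *
tipnow(60)
c=camera_params("wrist"); cv2.imwrite("pics/w4.png",grab_frame("wrist")); np.save("w4.npy",np.r_[c["rvec"],c["tvec"]])
E
```

```text
time: 12.0
tool_pos: [571.2, 174.7, 89.4]
tcp_rot: [1.662, 1.927, -0.606]
ft_force: [0.6, 2.3, -0.1]
gripper_width: 85.5
finger_force: 1.0
tip stage [ 1.2 58.1 43.5] z [ 0.095 -0.637 -0.765] F [ 0.6  2.3 -0.1] t 12.0 q [-0.15  0.68 -0.62  1.67  0.94  1.5  -0.97] w 85.52239348349673
```

View pics/w4.png

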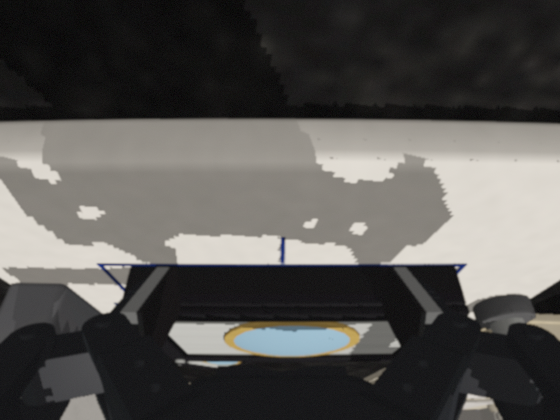

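Both the outline's left line (y≈265) and the mount's lower left edge are level, with the edge just inside the line. I'll measure the gap by pixel profile.

```bash
python3 - <<'E'
from h import *
a=cv2.imread("pics/w4.png")
c=camera_params("wrist"); v=np.load("w4.npy"); c["rvec"],c["tvec"]=v[:3],v[3:]
print((proj(place([(x,y,30) for x in (-60,0,60) for y in (53,50,47)],S),c)).round(1).tolist())
for u in (150,200,250,320,370,430): print(u,a[260:274,u].tolist())
E
```

```text
[[145.3, 261.2], [147.4, 264.1], [149.4, 267.0], [277.4, 261.8], [277.4, 264.7], [277.4, 267.5], [409.1, 261.5], [407.1, 264.5], [405.1, 267.3]]
150 [[123, 130, 134], [128, 134, 138], [132, 138, 142], [123, 119, 123], [103, 78, 76], [85, 43, 33], [59, 29, 21], [33, 18, 16], [22, 21, 20], [22, 20, 21], [23, 21, 20], [22, 21, 22], [25, 26, 26], [32, 31, 33]]
200 [[208, 217, 222], [208, 216, 221], [204, 212, 217], [184, 190, 195], [137, 132, 135], [89, 57, 53], [57, 25, 16], [32, 20, 20], [21, 21, 21], [21, 22, 20], [21, 20, 19], [23, 23, 22], [20, 19, 21], [21, 19, 19]]
250 [[208, 217, 222], [208, 217, 222], [205, 214, 219], [190, 197, 201], [148, 144, 147], [100, 70, 65], [62, 30, 20], [30, 17, 14], [20, 21, 21], [22, 21, 22], [21, 20, 19], [21, 21, 22], [21, 23, 22], [21, 19, 19]]
320 [[209, 217, 222], [210, 218, 223], [208, 216, 221], [193, 199, 204], [152, 148, 151], [98, 72, 69], [57, 27, 20], [29, 19, 17], [23, 22, 22], [24, 24, 24], [22, 22, 22], [23, 20, 22], [22, 22, 25], [21, 21, 20]]
370 [[125, 132, 136], [124, 131, 135], [122, 128, 131], [110, 110, 113], [86, 74, 73], [59, 35, 30], [36, 18, 14], [24, 17, 15], [19, 19, 19], [17, 17, 17], [23, 21, 21], [20, 21, 19], [18, 17, 16], [20, 19, 20]]
430 [[208, 217, 222], [209, 217, 222], [202, 209, 214], [177, 180, 184], [131, 124, 125], [77, 60, 58], [36, 24, 21], [20, 20, 21], [21, 21, 21], [19, 18, 18], [21, 22, 20], [22, 22, 21], [22, 22, 24], [20, 19, 19]]
```

```bash
python3 -m crank '[-1.1,0,0.9,0,0,0, -1.1,0,0.9,0,0,0, -1,0,0.9,0,0,0, 0,0,0,0,0,0]'
python3 - <<'E'
from h import *
tipnow(60)
c=camera_params("wrist"); a=grab_frame("wrist"); cv2.imwrite("pics/w5.png",a); np.save("w5.npy",np.r_[c["rvec"],c["tvec"]])
P=proj(place([(x,y,30) for x in (-60,0,60) for y in (53,47)],S),c);print(P.round(1).tolist())
for u in range(140,450,30):
    g=a[255:295,u].astype(float); print(u,"bl",(g[:,0]-g[:,2]).round().astype(int).tolist(),"g",g[:,1].astype(int).tolist())
E
```

```text
time: 12.55
tool_pos: [571.7, 170.1, 89.3]
tcp_rot: [1.662, 1.926, -0.607]
ft_force: [-0.1, 1.8, -0.0]
gripper_width: 85.8
finger_force: 1.0
tip stage [ 1.  53.5 43.4] z [ 0.095 -0.638 -0.765] F [-0.1  1.8 -0. ] t 12.55 q [-0.14  0.68 -0.62  1.67  0.94  1.49 -0.96] w 85.76797546809236
[[142.4, 256.4], [146.6, 262.5], [277.7, 257.0], [277.7, 263.1], [412.7, 256.9], [408.5, 262.9]]
140 bl [-10, -12, -8, 1, 20, 20, 2, -7, -12, -11, -9, -5, -1, -1, 2, 1, -1, 1, 0, -3, -5, 0, 0, -2, 1, 1, 2, -1, 1, 1, -2, -1, -1, -3, -3, -2, -2, -4, -2, -2] g [129, 130, 124, 101, 66, 80, 142, 178, 174, 142, 102, 57, 27, 19, 16, 19, 14, 21, 18, 19, 17, 17, 18, 22, 18, 19, 22, 22, 22, 26, 30, 46, 61, 74, 81, 84, 86, 85, 84, 86]
170 bl [-11, -10, -10, -1, 17, 30, 15, -2, -9, -11, -10, -6, -2, -1, -3, -2, -2, -1, 0, -3, -2, -1, -3, -1, 0, -1, -1, -1, -3, 0, -2, 0, -2, -2, -2, -1, -2, 0, -1, -1] g [129, 129, 124, 106, 71, 46, 73, 106, 125, 123, 103, 69, 35, 28, 21, 19, 19, 20, 22, 23, 23, 21, 24, 23, 24, 21, 20, 21, 21, 22, 24, 22, 24, 24, 26, 22, 23, 21, 20, 24]
200 bl [-13, -13, -13, -10, 5, 43, 33, 4, -9, -
[... 2240 characters left out ...]
, 19, 17, 20, 17, 17, 17]
410 bl [-14, -13, -13, -10, -2, 26, 19, -5, -12, -14, -13, -11, -5, -1, 1, 1, -2, -2, -1, -1, -3, -3, -2, -3, -2, -2, -2, -2, -2, -4, -1, -2, -4, -2, -3, -2, -2, -2, 0, 1] g [219, 218, 215, 200, 161, 100, 119, 179, 208, 207, 178, 117, 50, 17, 21, 28, 43, 59, 74, 80, 83, 86, 84, 86, 85, 86, 83, 85, 85, 85, 85, 85, 86, 82, 76, 60, 42, 29, 20, 23]
440 bl [-13, -13, -12, -9, 2, 33, 13, -8, -12, -13, -13, -9, -4, -1, 4, 0, 1, 1, 0, -1, 0, -1, 1, 2, -2, 1, -2, 1, -2, 0, -1, 0, 1, -1, 0, -2, 0, 1, 0, 0] g [216, 216, 211, 192, 146, 92, 135, 194, 214, 207, 167, 99, 38, 19, 21, 20, 24, 22, 18, 21, 22, 20, 21, 23, 21, 22, 23, 21, 21, 24, 23, 22, 20, 19, 23, 21, 21, 20, 19, 23]
```

The gap is even along the edge, 5.6 to 5.7 px at 1.02 px/mm against about 5 to 6 mm wanted, so the mount lies square and centred. I'll back off and locate the lever ball.

```bash
python3 -m crank '[1,0,-1,0,0,0, 4,0,-4,0,0,0, 8,0,-8,0,0,0, 10,0,-25,0,0,0, 0,0,-45,0,0,0, 0,0,-50,0,0,0, 0,0,-50,0,0,0, 0,0,0,0,0,0]'
python3 - <<'E'
from h import *
tipnow(60)
cs=camera_params("scene"); O=[(cs,(210.1,268.4))]
for n,u in (("w1",(129,212)),("w2",(37,252))):
    c=camera_params("wrist"); v=np.load(n+".npy"); c["rvec"],c["tvec"]=v[:3],v[3:]; O.append((c,u))
f=least_squares(lambda p:np.concatenate([proj(p,c)[0]-u for c,u in O]),[463,258,75]); b=f.x
q=b[:2]-S[:2]; a,s=np.cos(S[2]),np.sin(S[2]); print("ball",b.round(1),np.round([a*q[0]+s*q[1],-s*q[0]+a*q[1]],1),f.fun.round(1))
a_=grab_frame("scene"); cv2.imwrite("pics/s2.png",cv2.resize(a_[155:299,175:350],None,fx=4,fy=4,interpolation=cv2.INTER_CUBIC))
E
```

```text
time: 13.6
tool_pos: [550.8, 309.6, 217.8]
tcp_rot: [1.661, 1.932, -0.596]
ft_force: [-0.6, -0.4, -1.3]
gripper_width: 85.3
finger_force: 0.0
tip stage [  0.5 194.9 171.7] z [ 0.101 -0.632 -0.768] F [-0.6 -0.4 -1.3] t 13.6 q [-0.33  0.66 -0.69  1.41  0.85  1.78 -0.94] w 85.32689265159983
ball [461.9 260.5  78.4] [-95.1 197.1] [-0.5 -0.2  0.3  0.  -0.1  0.1]
```

View pics/s2.png

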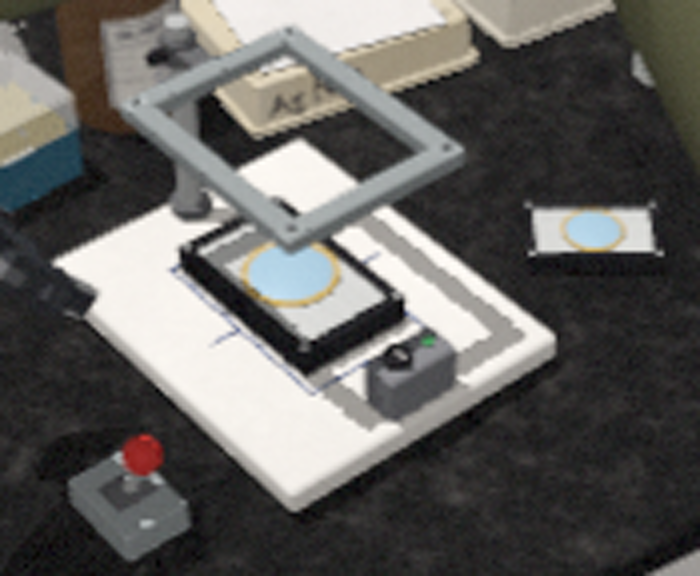

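The crop shows the mount square inside the outline with even gaps on both sides, the lever ball still leaning to the front at crop (142,455), and the gripper clear at (60,280). Next is the lever.

```bash
python3 -m crank '[0,0,-15,0,10,0, 0,0,-15,0,10,0, 0,0,-10,0,10,0, 0,0,0,0,9.7,0, 0,0,0,0,0,0]' 0
python3 - <<'E'
from h import *
tipnow(); g=go((-132,197,150),90,0); go((-132,197,64),90,0,cur=g)
E
```

```text
time: 14.28
tool_pos: [551.1, 319.2, 247.1]
tcp_rot: [2.057, 2.364, -0.012]
ft_force: [1.7, -0.7, 0.9]
gripper_width: 0.1
finger_force: 0.0
tip stage [  1.4 241.8 174.5] z [ 0.001 -0.011 -1.   ] F [ 1.7 -0.7  0.9] t 14.275 q [ 0.12  0.48 -0.92  1.53  0.4   1.33 -0.71] w 0.1325242568822079
turn first [-0.   0.7 -0.2] norm 0.7 | then shift in new tool axes [ -45.7 -133.5   24.5] | dworld [-125.7  -64.1  -24.5]
turn first [0. 0. 0.] norm 0.0 | then shift in new tool axes [ 0.  0. 86.] | dworld [  0.   0. -86.]
```

```bash
python3 -m crank '[-15,-45,8,0,0.7,0, -15,-45,8,0,0,0, -16,-44,8,0,0,0, 0,0,40,0,0,0, 0,0,30,0,0,0, 0,0,16,0,0,0, 0,0,0,0,0,0]'
python3 - <<'E'
from h import *
tipnow(); go((-132,197,64),90,0); go((-118,197,64),90,0)
E
```

```text
time: 15.15
tool_pos: [421.7, 260.5, 137.0]
tcp_rot: [-2.046, -2.377, -0.001]
ft_force: [-0.7, 0.4, 0.5]
gripper_width: 0.1
finger_force: 0.0
tip stage [-135.1  203.2   64.4] z [-0.004  0.004 -1.   ] F [-0.7  0.4  0.5] t 15.15 q [ 0.31  0.29 -1.01  1.99  0.28  1.01 -0.68] w 0.08792138797527635
turn first [-0.2 -0.3  0.4] norm 0.5 | then shift in new tool axes [-5.9  2.9  0.4] | dworld [ 3.7 -5.4 -0.4]
turn first [-0.2 -0.3  0.4] norm 0.5 | then shift in new tool axes [-5.9 16.9  0.4] | dworld [17.6 -3.5 -0.4]
```

```bash
python3 -m crank '[-6,10,0,0,0,0, 0,9,0,0,0,0, 0,9,0,0,0,0, 0,9,0,0,0,0, 0,9,0,0,0,0, 0,9,0,0,0,0, 0,9,0,0,0,0, 0,5,0,0,0,0]'
python3 -m crank '[0,2,0,0,0,0, 0,2,0,0,0,0, 0,0,0,0,0,0]'
python3 - <<'E'
from h import *
tipnow()
a_=grab_frame("scene"); cv2.imwrite("pics/s3.png",cv2.resize(a_[215:305,175:325],None,fx=5,fy=5,interpolation=cv2.INTER_CUBIC))
E
```

```text
time: 16.15
tool_pos: [489.1, 264.0, 137.4]
tcp_rot: [-2.046, -2.373, 0.007]
ft_force: [-17.4, -4.7, 11.7]
gripper_width: -0.2
finger_force: 9.2
time: 16.52
tool_pos: [489.6, 264.2, 137.3]
tcp_rot: [-2.043, -2.374, 0.018]
ft_force: [-20.1, -6.5, 15.6]
gripper_width: -0.1
finger_force: 11.3
tip stage [-68.2 197.   64.7] z [-0.015 -0.002 -1.   ] F [-20.1  -6.5  15.6] t 16.525 q [ 0.24  0.43 -0.93  1.84  0.38  1.08 -0.69] w -0.07703078586362058
```

View pics/s3.png

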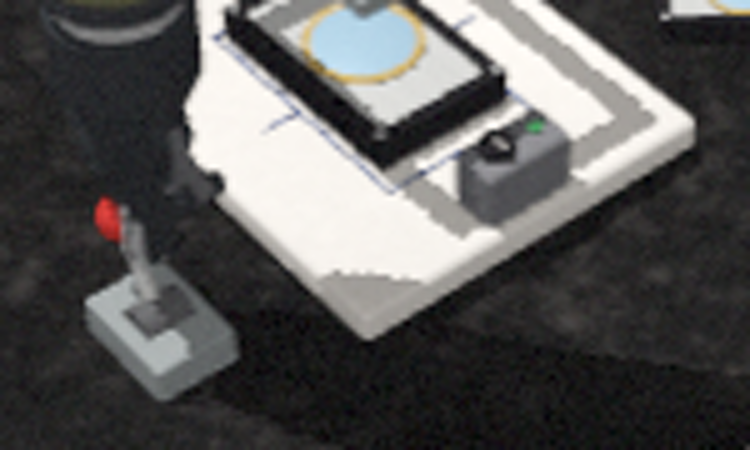

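The lever leans to the far side, ball at crop (107,218) behind the fingertip, and the contact force says it has met its stop. I'll back off and check the angle.

```bash
python3 -m crank '[0,-10,0,0,0,0, 0,-25,0,0,0,0, 0,-25,-20,0,0,0, 0,0,-60,0,0,0, 0,0,-60,0,0,0, 0,0,0,0,0,0]'
python3 - <<'E'
from h import *
tipnow()
a=grab_frame("scene"); c=camera_params("scene"); cv2.imwrite("pics/s4.png",a)
def loc(im):
    b=im[235:290,180:240].astype(int); m=(b[...,2]>110)&(b[...,1]<70)&(b[...,0]<70); y,x=np.nonzero(m); return np.array([x.mean()+180,y.mean()+235]),m.sum()
for n in (cv2.imread("pics/scene0.png"),a):
    u,k=loc(n); p=ray(u,c,75); q=p[:2]-S[:2]; cs,s=np.cos(S[2]),np.sin(S[2]); print(u.round(1),k,np.round([cs*q[0]+s*q[1],-s*q[0]+cs*q[1]],1))
E
```

```text
time: 17.32
tool_pos: [439.4, 257.1, 283.3]
tcp_rot: [2.05, 2.376, 0.02]
ft_force: [-0.2, -0.8, -0.1]
gripper_width: -0.2
finger_force: 0.0
tip stage [-117.   197.4  210.7] z [ 0.011  0.008 -1.   ] F [-0.2 -0.8 -0.1] t 17.325 q [ 0.46  0.11 -1.08  1.8   0.1   1.28 -0.51] w -0.17643736809769325
[210.  268.3] 68 [-93.3 194.8]
[198.6 258.1] 67 [-43.8 196.6]
```

```bash
python3 - <<'E'
from h import *
c=camera_params("scene"); cs,s=np.cos(S[2]),np.sin(S[2])
def st(u,z):
    q=ray(u,c,z)[:2]-S[:2]; return np.array([cs*q[0]+s*q[1],-s*q[0]+cs*q[1]])
u0,u1=(210,268.3),(198.6,258.1)
for a0 in (-.5,-.4,-.3,-.2):
    p0=st(u0,22+60*np.cos(a0)); px,py=p0[0]-60*np.sin(a0),p0[1]
    f=least_squares(lambda a:proj(place([(px+60*np.sin(a[0]),py,22+60*np.cos(a[0]))],S),c)[0]-u1,[.5]); print(a0,"pivot",round(px,1),round(py,1),"end",f.x.round(3),"swing",(f.x-a0).round(3),f.fun.round(1))
b=[st(k/4+[175-.375,155-.375],25) for k in np.array([(68,487),(130,450),(190,512),(132,545)])]; print("block",np.mean(b,0).round(1))
E
```

```text
-0.5 pivot -64.1 194.7 end [0.332] swing [0.832] [ 0.7 -1.2]
-0.4 pivot -71.7 196.0 end [0.499] swing [0.899] [ 0.1 -0.2]
-0.3 pivot -79.1 197.0 end [0.64] swing [0.94] [-0.1  1.2]
-0.2 pivot -86.1 197.7 end [0.728] swing [0.928] [0.5 2.9]
block [-78.8 198.5]
```

```bash
python3 - <<'E'
import cv2
a=cv2.imread("pics/s4.png")[195:305,175:325]
cv2.imwrite("pics/s5.png",cv2.resize(a,None,fx=5,fy=5,interpolation=cv2.INTER_CUBIC))
for n in ("s3","s4"):
    if n=="s3": b=cv2.resize(cv2.imread("pics/s3.png"),(150,90),interpolation=cv2.INTER_AREA)
    else: b=cv2.imread("pics/s4.png")[215:305,175:325]
    m=(b[:,:,2].astype(int)>b[:,:,1].astype(int)+40); import numpy as np; y,x=np.nonzero(m[20:75,5:60]); print(n,x.min()+5+175,x.max()+180,y.min()+235,y.max()+235)
E
```

```text
s3 194 199 254 262
s4 194 203 253 262
```

View pics/s5.png

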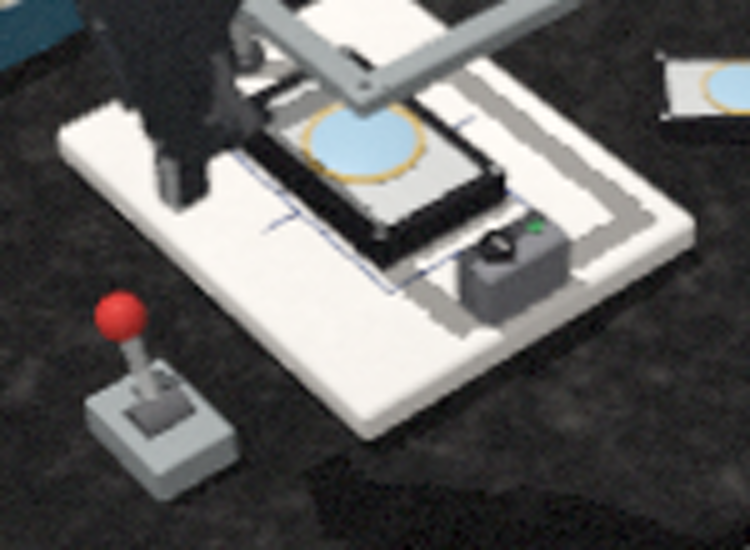

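The final view shows the lever leaning to the far side with its ball at crop (121,317), unmoved since release. It stopped against 20 N where about 1 N throws it, so it is at its stop. The mount is still square in the outline and the gripper is clear, so I'm handing in.

```bash
python3 -c "
from bench import job
print(job.hand_in())"
```

```text
the job is handed in; nothing more can be done
None
```

I squared and centred the lens mount in its outline (gap on the left side even along its length, within about 1 mm of midway), then threw the lock lever to its far stop and handed the job in at about 17 s; the camera put the lever's swing at only 0.90–0.94 of the 1.0 rad, so "fully over" rests on it stopping hard against 20 N.

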